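Load the two-colour foil dispenser and set its brake screw

ROBOT

A 6-joint arm with a two-finger parallel gripper is mounted at the origin on a cart in front of the work surface, level with it; the furniture and walls round the work are solid. World frame = base frame: x ahead of the robot, y to its left, z up, the work surface at z = 0. Lengths are in m, angles in rad, forces in N, time in s.
With the tool pointing down it reaches from about 0.275 to 1 m from the base axis. Payload 8.4 kg.
Tool frame: the origin (TCP) lies on the centre line of the jaws, within the pads' length; the fingertips stand 17 mm ahead of it and the grasp point (between the pads) lies 2 mm behind it (bot.tcp_to_tips is the z of the fingertips in the tool frame, in m); z points along the fingers, y is the line along which they close (so a half turn about z gives the same grasp; the last joint's range is limited). The gripper opens to 85 mm and grips with 20 to 120 N. Pads are 22 mm wide; open, the fingers measure 114 mm over their backs; the gripper's body (76 mm by 85 mm) begins 54 mm behind the grasp point. The pads swing forward as they close: fully open they stand 13 mm farther back than shut.
Start: joints at [-1.177, 0.353, 1.633, -0, 1.155, -0.002], TCP at [0.241, -0.577, 0.248] pointing down, gripper open.
Joint ranges: [-2.63, 2.63], [-0.92, 2.1], [0.06, 2.66], [-1.3, 4.44], [0, 2.69], [-3.02, 3.02]. Speed limits (rad/s): [2.22, 2.22, 2.79, 3.14, 3.14, 3.14].

INTERFACE

Orientations are given as a unit quaternion [x, y, z, w].
In Python, from workcell import bot, hand, kinematics, get_obs, vision, hand_in gives the robot as it stands. The module is installed in compiled form; this text tells all that it offers. Calls block until the motion is done:
- bot.reach(position, orientation): joint-space move of the TCP to a pose.
- bot.servo_line(position, ori=None, velocity=0.15): straight line of the TCP; ori=None keeps the orientation; velocity is the mean speed in m/s.
- bot.goto_joints(angles): joint-space move.
- hand.move_gripper(opening, strength=None): finger opening in m; strength is the grip in N (None keeps the last); returns when the fingers have stopped.
- bot.dwell(seconds).
- kinematics.solve_ik(position, orientation): joint angles nearest the present ones, or None.
- get_obs(): the state.
- vision.read_camera(name): name is "side" or "top"; returns a dict with "frame" (384x512x3 uint8, red, green, blue), "intrinsics" (3x3 intrinsics, pixels), "view" (4x4, takes a point from world to camera coordinates). Camera axes: x right, y down, z forward; pixel columns grow to the right and rows downward; lengths in m; the calibration is good to about 2 mm. A picture is of the moment at which its call begins. There is no depth.
A pose or a line that the arm cannot do raises bot.IKError and nothing moves.
- hand_in(): hands the job in; it is judged then, once.
The state is a dict: "time_s": time; "joint_pos": joint angles; "joint_vel": joint speeds; "joint_efforts": joint torques, N m; "position": TCP position; "orientation": TCP orientation; "wrist_force": force on the tool from outside, world axes, zero at the start; "ft_torque": the same for the moment, N m; "gripper_width": finger opening in m; "grip_force": force on a finger pad.
Only numpy, scipy, OpenCV 4.12 (cv2) and the standard library are available. Lean on these libraries where they do the work, as an engineer would, in place of code of your own. Each camera call takes 0.05 s, during which the arm holds its last target. There are 200 camera calls.

TASK

Load the foil dispenser: put each foil roll flat down on the platter of its own colour, between the guide pins, with its loose tape end leading out to the front, towards you, then swing the steel strap across both rolls as far as it goes. Turn the brass thumbscrew clockwise until it seats, then back it off a quarter turn so that the rolls can just run, and finish still gripping the thumbscrew there, keeping it from turning, so that I can nip up the lock nut under it. Leave the burnisher, the glass cutter and the flux pot where they are.

Things in the scene. Friction and masses are not known exactly. Their poses are not given: they have to be found in the camera images.
- dispenser: Foil dispenser: grey base plate 140 x 260 mm fixed to the worktop, plate top 14 mm up. Origin on the worktop under its centre; z up, x to its back (away from the robot, turned up to 0.2 rad), y along its length to the left. The platters stand 78 mm either side of the centre (either colour on either side); on the central stud between them: strap, lock nut, brass thumbscrew on top.
- copper_platter_seat (a point): Centre of the copper-coloured platter's top, 30 mm above the worktop, where the copper roll's underside rests. A 38 mm disc over a 78 mm flange (top 18 mm up); four 5 mm guide pins at 29 mm radius on the diagonals of the dispenser's x and y rise 5 mm above the seat and leave the roll 2.5 mm play; front, back and sides between pins are open for fingers. Axes as the dispenser's.
- black_platter_seat (a point): The same for the black platter: 26 mm above the worktop, guide pins at 31 mm radius rising 5 mm above the seat, 2.5 mm play round the black roll. Either roll, once loaded, has its top 36 mm above the worktop.
- copper_roll_center (a point): Centre of the copper-coloured foil roll, half-way up: flat disc 48 mm across, 6 mm thick (solid, the hole is only drawn), lying flat on the worktop, about 0.06 kg; grasp across the rim at any angle. The loose tape end leaves the rim on the roll's -y side.
- black_roll_center (a point): Centre of the black foil roll, half-way up: flat disc 52 mm across, 10 mm thick, otherwise as the copper roll; its loose tape end too lies on its -y side.
- copper_roll_tail (a point): Point on the copper roll's rim at its loose tape end, 24 mm from its centre along its -y axis, at half height. The tape end (about 18 mm, no obstacle) lies beyond it.
- black_roll_tail (a point): The same point of the black roll, 26 mm from its centre along its -y axis.
- strap (a joint): Angle (rad) of the steel brake strap, 132 x 16 x 5 mm, underside 37.5 mm up, about the central stud. 0: parked along the dispenser's x, clear of the rolls (starts at 0 to 0.3). Grows anticlockwise seen from above (front end swings to the right, -y) up to its stop at 1.57: along y, its ends over the inner rims of both rolls, just clear of them. Friction 0.03 N m; stays where left.
- strap_front_peg (a point): Middle of the red finger peg on the strap's end that faces the front when parked, 58 mm from the stud's axis: round, 10 mm thick, from 42.5 to 54 mm above the worktop. The other end has the same peg. Push or pinch it to swing the strap.
- thumbscrew (a joint): Angle (rad) of the thumbscrew: 0 = seated (hard stop), growing as it is backed off anticlockwise seen from above; clockwise tightens. It starts 0.5 to 1.2 off its seat; 1.57 is a quarter turn off. Friction 0.05 N m, stays where left, may be re-gripped.
- thumbscrew_grip (a point): Grip point of the brass thumbscrew, on its vertical axis, 69 mm above the worktop. Its head is an upright flat paddle 36 mm long (this point's x), 9 mm thick (this point's y: grip across it), from 56 to 83 mm up; the 19 mm round collar below it means fingertips must stay above 56 mm. At joint 0 the paddle lies along the dispenser's x.
- lathekin: Bystander: flat white plastic burnisher, 19 x 144 x 6 mm, near the front edge; origin at the centre of its underside.
- glass_cutter: Bystander: dark blue glass cutter, 13 x 141 x 13 mm, near the front edge; origin at the centre of its underside.
- flux_pot: Bystander: round brown pot with a green lid, 52 mm across, 30 mm high, left of the dispenser; origin at the centre of its underside.
Things that resemble listed ones, but are neither listed nor needed, are in the scene too. Of the things that look like the part that bears black_roll_center, take the one that is farthest to the robot's left at the start. Of the things that look like the part that bears copper_roll_center, take the one that is nearest to the robot's base at the start.

How it is judged:
On the way, in this order (a step that is already met when the one before it is completed fails the run):
1. both rolls lie flat and let go on the platters of their own colours, tape ends to the front (horizontal distance between copper_roll_center and copper_platter_seat below 0.006 m and z of copper_roll_center in the frame of copper_platter_seat between 0.0005 and 0.0055 m and angle between each of copper_roll_center, black_roll_center's own z axis and vertical below 0.1 rad and x of copper_roll_tail in the frame of copper_platter_seat below -0.016 m and horizontal distance between black_roll_center and black_platter_seat below 0.006 m and z of black_roll_center in the frame of black_platter_seat between 0.0025 and 0.0075 m and x of black_roll_tail in the frame of black_platter_seat below -0.016 m and contact force between the fingers and copper_roll below 0.1 N and contact force between the fingers and black_roll below 0.1 N), for 0.2 s.
2. the strap is swung across both rolls (horizontal distance between copper_roll_center and copper_platter_seat below 0.006 m and z of copper_roll_center in the frame of copper_platter_seat between 0.0005 and 0.0055 m and angle between each of copper_roll_center, black_roll_center's own z axis and vertical below 0.1 rad and x of copper_roll_tail in the frame of copper_platter_seat below -0.016 m and horizontal distance between black_roll_center and black_platter_seat below 0.006 m and z of black_roll_center in the frame of black_platter_seat between 0.0025 and 0.0075 m and x of black_roll_tail in the frame of black_platter_seat below -0.016 m and value of joint strap above 1.44 rad), for 0.2 s.
3. the thumbscrew is turned down to its seat (all of step 2 and value of joint thumbscrew below 0.07 rad), for 0.2 s.
4. the thumbscrew is backed off a quarter turn (all of step 2 and value of joint thumbscrew between 1.3 and 1.84 rad), for 0.2 s.
At the end, for the whole second after the job is handed in: Rolls flat on the platters of their colours (centre within 6 mm, tape root 16 mm or more to the front), not touched; strap within 0.13 rad of its stop; thumbscrew, once seated (0.07 rad), now 1.57 +- 0.27 rad off its seat, still, gripped by the fingers (over 2 N) (all of step 4 and contact force between the fingers and copper_roll below 0.1 N and contact force between the fingers and black_roll below 0.1 N and velocity of joint thumbscrew between -0.1 and 0.1 rad/s and contact force between the fingers and thumbscrew above 2 N); the arm keeps its last pose, push and grip.
It fails at once if the lathekin is moved by more than 2 cm (distance of lathekin from where it was at the start of the episode above 0.02 m).
It fails at once if the glass cutter is moved by more than 2 cm (distance of glass_cutter from where it was at the start of the episode above 0.02 m).
It fails at once if the flux pot is moved by more than 2 cm (distance of flux_pot from where it was at the start of the episode above 0.02 m).
It also fails if it takes over 69 s, if anything falls off the work surface, if the arm or the gripper's body presses on something with over 40 N, if the wrist force passes 120 N, or if a joint passes its speed limit or range.

## Working session

There is one attempt and no reset: what is moved stays moved. The work goes in short steps, each a Python script; the robot and the scene stay as the last script left them, time stands still between calls to the robot, and variables do not carry over. Pictures are saved under pics/ and viewed, at most 10 in all, crops included, and the job is handed in when it is done.

```bash
mkdir -p pics; cat > h.py <<'E'
import numpy as np, cv2
from workcell import bot, hand, kinematics, get_obs, vision, hand_in
def shot(name,fn=None):
    d=vision.read_camera(name); im=cv2.cvtColor(d['frame'],cv2.COLOR_RGB2BGR)
    if fn: cv2.imwrite('pics/'+fn+'.png',im)
    return im,d['intrinsics'],d['view']
def ray(K,V,uv,z):
    R,t=V[:3,:3],V[:3,3]; c=-R.T@t
    d=R.T@np.linalg.solve(K,[uv[0],uv[1],1.]); return c+d*(z-c[2])/d[2]
def proj(K,V,p):
    q=K@(V[:3,:3]@np.asarray(p,float)+V[:3,3]); return q[:2]/q[2]
E
python3 - <<'E'
from h import *
o=get_obs();print(o)
for n in('top','side'):
    im,K,V=shot(n,n+'0'); np.savez(n+'0.npz',K=K,V=V); print(n,K,V)
a,b=cv2.imread('pics/top0.png'),cv2.imread('pics/side0.png')
cv2.imwrite('pics/top0b.png',cv2.resize(a,(800,600),interpolation=cv2.INTER_CUBIC))
cv2.imwrite('pics/side0b.png',cv2.resize(b,(800,600),interpolation=cv2.INTER_CUBIC))
E
```

```text
{'time_s': 0.0, 'joint_pos': array([-1.17739038e+00,  3.53620693e-01,  1.63418083e+00,  1.61193506e-05,
        1.15519569e+00, -2.38236940e-03]), 'joint_vel': array([-0.00206194, -0.00019398, -0.00127722,  0.00203503,  0.0012603 ,
        0.0005347 ]), 'joint_efforts': array([ 1.56408398e-03, -6.05258989e+01, -3.42071486e+01,  1.84361775e-04,
        9.28558235e-03, -8.57036554e-06]), 'position': array([ 0.24079157, -0.57623648,  0.24755883]), 'orientation': array([ 9.80483170e-01,  1.96601781e-01, -1.29200202e-04, -6.90333027e-04]), 'wrist_force': array([-0.5913025 , -0.21773567, -0.53186855]), 'ft_torque': array([ 0.02855863, -0.03707714,  0.0196254 ]), 'grip_force': 0.0, 'gripper_width': 0.08516948191644069}
top [[383.77341271   0.         259.65269824]
 [  0.         383.77341271 193.99695588]
 [  0.           0.           1.        ]] [[ 0.02621473 -0.99965401  0.00215755 -0.01504976]
 [-0.98478101 -0.02619553 -0.17181432  0.56111142]
 [ 0.17181139  0.00237935 -0.98512699  0.82895995]
 [ 0.          0.          0.          1.        ]]
side [[469.38282247   0.         255.70962818]
 [  0.         469.38282247 188.81819399]
 [  0.           0.           1.        ]] [[-9.83542511e-01 -1.80674215e-01  9.78048727e-04  5.51889002e-01]
 [-9.18652661e-02  4.95414192e-01 -8.63785593e-01  1.11961893e-01]
 [ 1.55579244e-01 -8.49659700e-01 -5.03858604e-01  1.15207362e+00]
 [ 0.00000000e+00  0.00000000e+00  0.00000000e+00  1.00000000e+00]]
```

View pics/top0b.png

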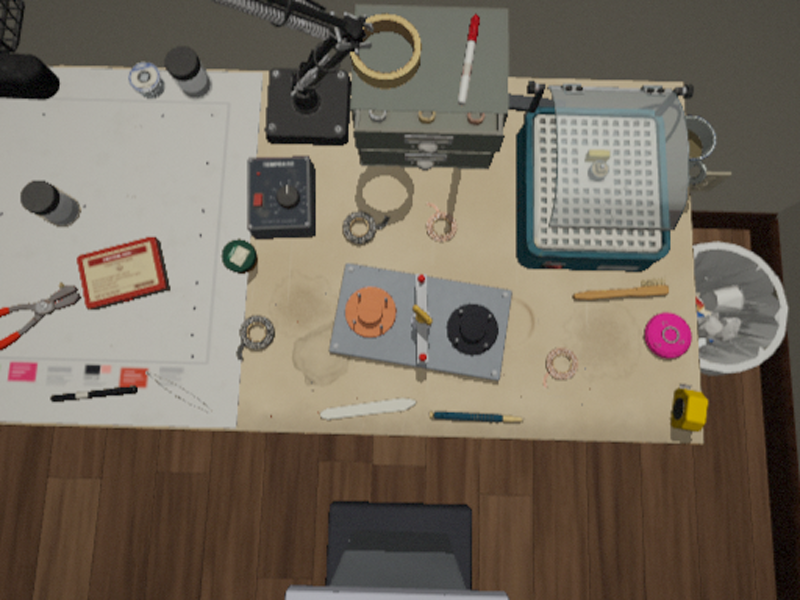

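View pics/side0b.png

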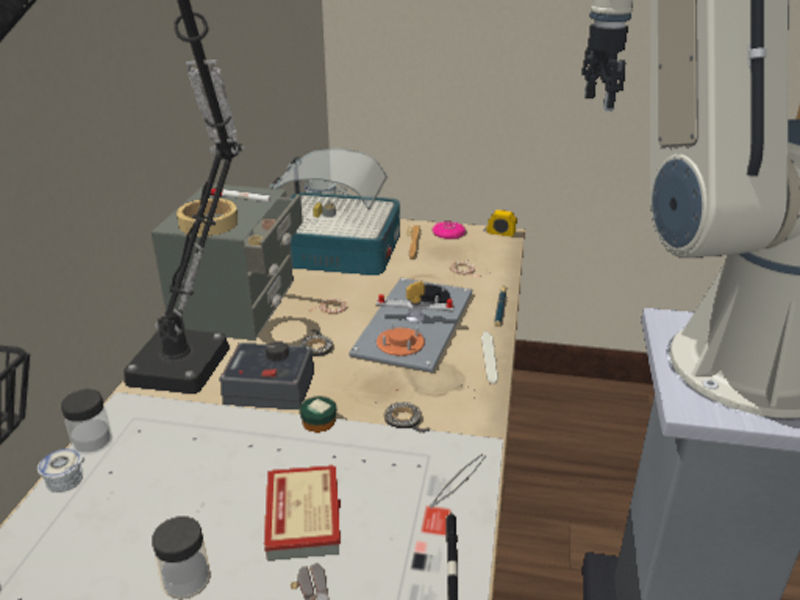

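The top view (800x600) shows these candidates:
- Black rolls: (257,333) and (360,228). Leftmost is (257,333).
- Copper rolls: (562,363) and (441,225). Nearest the base (bottom of the picture) is (562,363).
- Dispenser: copper platter at (371,312), black platter at (472,329), strap pegs at (421,279) and (422,357).

I'll confirm with an enlarged crop.

```bash
python3 - <<'E'
from h import *
im=cv2.imread('pics/top0.png')
def c(u,v,r,s): return cv2.resize(im[v-r:v+r,u-r:u+r],(s,s),interpolation=cv2.INTER_CUBIC)
A=np.vstack([np.hstack([c(164,213,20,260),c(230,146,20,260)]),np.hstack([c(360,232,20,260),c(282,144,20,260)])])
B=cv2.resize(im[165:249,205:335],(800-520,181),interpolation=cv2.INTER_CUBIC)
C=np.zeros((520,280,3),np.uint8);C[:181]=B
cv2.imwrite('pics/crop1.png',np.hstack([A,C]))
z=np.load('top0.npz');K,V=z['K'],z['V']
s=1.5625
for n,u,v,h in [('blk',257,333,.01),('blk2',360,228,.01),('cop',562,363,.006),('cop2',441,225,.006),('cplat',371,312,.03),('bplat',472,329,.026),('thumb',423,315,.083),('pegA',422,357,.054),('pegB',421,279,.054)]:
    print(n,ray(K,V,(u/s,v/s),h).round(3))
print(-V[:3,:3].T@V[:3,3])
E
```

```text
blk [0.516 0.224 0.01 ]
blk2 [0.685 0.074 0.01 ]
cop [ 0.483 -0.238  0.006]
cop2 [ 0.695 -0.052  0.006]
cplat [0.55  0.051 0.03 ]
bplat [ 0.529 -0.1    0.026]
thumb [ 0.539 -0.025  0.083]
pegA [ 0.483 -0.026  0.054]
pegB [ 0.597 -0.022  0.054]
[ 0.41054163 -0.00231833  0.91307027]
```

View pics/crop1.png

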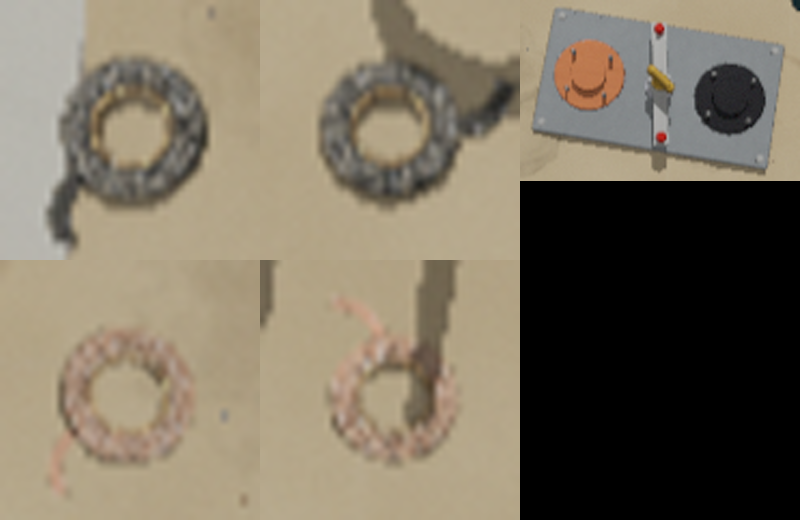

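The crop confirms them. The leftmost black roll is at native (164,213) with its tail lower left. The near copper roll is at native (360,232), also with its tail lower left. Next I'll measure with masks in both views.

```bash
cat > meas.py <<'E'
from h import *
def blobs(mask,amin=15):
    n,l,s,c=cv2.connectedComponentsWithStats(mask.astype(np.uint8))
    return [(c[i],s[i],l==i) for i in range(1,n) if s[i][4]>=amin]
def outline(m):
    c=max(cv2.findContours(m.astype(np.uint8),cv2.RETR_EXTERNAL,cv2.CHAIN_APPROX_NONE)[0],key=len)
    return cv2.convexHull(c)[:,0,:].astype(float)
def circ(K,V,hull,z):
    P=np.array([ray(K,V,p,z)[:2] for p in hull])
    (x,y),(a,b),th=cv2.fitEllipse(P.astype(np.float32)*1000)
    return np.array([x,y])/1000,(round(a,1),round(b,1))
E
python3 - <<'E'
from meas import *
for n,z in(('top',0),('side',0)):
    im=cv2.imread(f'pics/{n}0.png'); d=np.load(n+'0.npz');K,V=d['K'],d['V']
    hsv=cv2.cvtColor(im,cv2.COLOR_BGR2HSV);H,S,Vv=[hsv[...,i].astype(int) for i in range(3)]
    ms={'red':((H<6)|(H>174))&(S>150)&(Vv>90),'cplat':(H>=4)&(H<14)&(S>110)&(Vv>120),'brass':(H>15)&(H<30)&(S>150),'black':(Vv<60)}
    ws={'red':.054,'cplat':.018,'brass':.083,'black':.018}
    for k,m in ms.items():
        for c,s,l in blobs(m,8):
            w=ray(K,V,c,ws[k])
            if .42<w[0]<.66 and -.16<w[1]<.12:
                print(n,k,c.round(1),s[4],w.round(4), circ(K,V,outline(l),ws[k]) if s[4]>200 else '')
    # plate corners & colours samples
    for nm,p in(('cop',(.483,-.238,.003)),('blk',(.516,.224,.005))):
        u,v=proj(K,V,p).astype(int); print(n,nm,(u,v),hsv[v,u-12:u+13:2].tolist())
E
```

```text
top red [269.2 177.8] 13 [ 0.5985 -0.0212  0.054 ] 
top red [270.3 228.5] 14 [ 0.4827 -0.0261  0.054 ] 
top cplat [236.7 199.2] 752 [0.5527 0.0536 0.018 ] (array([0.55242657, 0.05330457]), (75.6, 76.1))
top brass [269.8 201.9] 62 [ 0.5385 -0.023   0.083 ] 
top black [302.  210.6] 781 [ 0.5298 -0.1006  0.018 ] (array([ 0.53003748, -0.10049792]), (75.0, 75.2))
top cop (np.int64(359), np.int64(232)) [[19, 64, 180], [17, 80, 118], [13, 67, 171], [15, 96, 143], [20, 63, 179], [20, 62, 180], [21, 60, 178], [20, 64, 174], [19, 63, 173], [19, 83, 157], [13, 69, 171], [13, 83, 176], [20, 62, 173]]
top blk (np.int64(164), np.int64(213)) [[24, 14, 184], [21, 29, 116], [20, 21, 108], [19, 95, 126], [19, 67, 172], [21, 62, 178], [20, 62, 180], [20, 61, 180], [20, 61, 181], [17, 75, 106], [16, 31, 90], [25, 30, 92], [20, 64, 172]]
side red [243.8 190.8] 12 [ 0.595  -0.0113  0.054 ] 
side red [287.1 193.6] 14 [ 0.4817 -0.0173  0.054 ] 
side cplat [255.5 218.3] 368 [0.5513 0.0573 0.018 ] (array([0.5503114 , 0.05590371]), (75.6, 78.4))
side brass [265.4 186.4] 93 [0.5352 0.0056 0.083 ] 
side black [277.9 188.2] 138 [ 0.517  -0.1025  0.018 ] 
side cop (np.int64(295), np.int64(171)) [[19, 69, 204], [19, 68, 202], [19, 69, 184], [14, 72, 187], [15, 65, 152], [19, 68, 188], [19, 68, 198], [19, 68, 203], [19, 73, 191], [11, 63, 163], [14, 75, 188], [19, 69, 202], [19, 69, 200]]
side blk (np.int64(257), np.int64(266)) [[20, 71, 170], [17, 26, 88], [21, 28, 120], [17, 84, 118], [18, 77, 123], [19, 68, 198], [19, 69, 203], [19, 68, 202], [19, 70, 201], [18, 90, 150], [19, 25, 111], [16, 24, 119], [20, 51, 100]]
```

```bash
cat >> meas.py <<'E'
def roll(im,K,V,kind,p,r=24,zc=None):
    hsv=cv2.cvtColor(im,cv2.COLOR_BGR2HSV);H,S,Vv=[hsv[...,i].astype(int) for i in range(3)]
    m=((Vv<135)&(S<60)) if kind=='blk' else ((H<=15)&(S>55)&(S<150))
    z=zc if zc else (.005 if kind=='blk' else .003)
    u,v=proj(K,V,p).astype(int); w=np.zeros(m.shape,np.uint8); w[v-r:v+r,u-r:u+r]=1
    m=(m*w).astype(np.uint8); m=cv2.morphologyEx(m,cv2.MORPH_CLOSE,np.ones((3,3),np.uint8))
    f=np.zeros_like(m); c=max(cv2.findContours(m,cv2.RETR_EXTERNAL,cv2.CHAIN_APPROX_NONE)[0],key=cv2.contourArea)
    cv2.drawContours(f,[c],-1,1,-1)
    o=cv2.morphologyEx(f,cv2.MORPH_OPEN,cv2.getStructuringElement(cv2.MORPH_ELLIPSE,(9,9)))
    C,ax=circ(K,V,outline(o),z)
    ys,xs=np.nonzero(f-o); T=np.array([ray(K,V,q,z)[:2]-C for q in zip(xs,ys)]) if len(xs) else np.zeros((0,2))
    d=[(round(np.hypot(*t)*1e3),round(np.degrees(np.arctan2(t[1],t[0])))) for t in T]
    return C,ax,sorted(x for x in d if x[0]>25)
E
python3 - <<'E'
from meas import *
for n in('top','side'):
    im=cv2.imread(f'pics/{n}0.png'); d=np.load(n+'0.npz');K,V=d['K'],d['V']
    for k,p in(('cop',(.483,-.238,.003)),('blk',(.516,.224,.005))): print(n,k,*roll(im,K,V,k,p))
print(bot.tcp_to_tips)
def q(yaw): # tool down, tool y axis at angle yaw
    from scipy.spatial.transform import Rotation as R
    y=np.array([np.cos(yaw),np.sin(yaw),0]);z=np.array([0,0,-1.]);return R.from_matrix(np.c_[np.cross(y,z),y,z]).as_quat()
for nm,p in(('b',(.516,.224,.1)),('c',(.483,-.238,.1)),('cs',(.5515,.0545,.1)),('bs',(.529,-.1,.1)),('s',(.541,-.023,.1))):
    for a in(-90,-45,0,45,90,135):
        j=kinematics.solve_ik(p,q(np.radians(a))); print(nm,a,None if j is None else j.round(2))
E
```

```text
top cop [ 0.48323541 -0.23689214] (45.3, 51.0) [(26, 128), (28, 125), (28, 132), (30, 129), (31, 132), (33, 129), (33, 135), (35, 132), (35, 138), (36, 135), (36, 140), (38, 137), (38, 142), (40, 140), (40, 144), (42, 142), (42, 146), (43, 144)]
top blk [0.51802271 0.22675533] (50.6, 52.5) [(26, -64), (26, -8), (26, 83), (26, 89), (26, 94), (27, -91), (27, -86), (27, -59), (27, 19), (27, 126), (28, 137), (29, 130), (30, 133), (30, 140), (32, 131), (32, 137), (32, 143), (33, 134), (33, 140), (35, 131), (35, 137), (35, 143), (37, 134), (37, 140), (37, 145), (38, 137), (38, 142), (39, 147), (40, 140), (40, 144), (41, 149), (42, 137), (42, 142), (42, 146), (43, 139), (43, 144), (43, 151), (44, 148), (45, 146), (45, 153), (46, 150), (47, 148), (47, 154)]Traceback (most recent call last):
  File "<stdin>", line 4, in <module>
  File "meas.py", line 21, in roll
    C,ax=circ(K,V,outline(o),z)
                  ~~~~~~~^^^
  File "meas.py", line 6, in outline
    c=max(cv2.findContours(m.astype(np.uint8),cv2.RETR_EXTERNAL,cv2.CHAIN_APPROX_NONE)[0],key=len)
ValueError: max() iterable argument is empty
```

```bash
cat >> h.py <<'E'
from scipy.spatial.transform import Rotation as Rot
def q(deg): # tool down, tool y axis at world angle deg
    a=np.radians(deg);y=np.array([np.cos(a),np.sin(a),0]);z=np.array([0,0,-1.]);return Rot.from_matrix(np.c_[np.cross(y,z),y,z]).as_quat()
E
python3 - <<'E'
from h import *
print(bot.tcp_to_tips)
for nm,p in(('b',(.518,.227,.1)),('c',(.483,-.237,.1)),('cs',(.5515,.0545,.1)),('bs',(.529,-.1,.1)),('s',(.541,-.023,.1))):
    for a in(-90,-45,0,45,90,135,180,225):
        j=kinematics.solve_ik(p,q(a)); print(nm,a,None if j is None else j[[0,3,5]].round(2),end=' ')
    print()
E
```

```text
0.017
b -90 [ 0.41 -0.    1.98] b -45 [ 0.41 -0.    1.2 ] b 0 [ 0.41 -0.    0.41] b 45 [ 0.41 -0.   -0.38] b 90 [ 0.41 -0.   -1.16] b 135 [ 0.41 -0.   -1.95] b 180 [ 0.41 -0.   -2.73] b 225 [ 0.41 -0.    2.77] 
c -90 [-0.46 -0.    1.11] c -45 [-0.46 -0.    0.33] c 0 [-0.46 -0.   -0.46] c 45 [-0.46 -0.   -1.24] c 90 [-0.46 -0.   -2.03] c 135 [-0.46 -0.   -2.82] c 180 [-0.46 -0.    2.68] c 225 [-0.46 -0.    1.9 ] 
cs -90 [ 0.1  -0.    1.67] cs -45 [ 0.1  -0.    0.88] cs 0 [ 0.1 -0.   0.1] cs 45 [ 0.1  -0.   -0.69] cs 90 [ 0.1  -0.   -1.48] cs 135 [ 0.1  -0.   -2.26] cs 180 None cs 225 [ 0.1  -0.    2.45] 
bs -90 [-0.19 -0.    1.38] bs -45 [-0.19 -0.    0.6 ] bs 0 [-0.19 -0.   -0.19] bs 45 [-0.19 -0.   -0.98] bs 90 [-0.19 -0.   -1.76] bs 135 [-0.19 -0.   -2.55] bs 180 [-0.19 -0.    2.95] bs 225 [-0.19 -0.    2.17] 
s -90 [-0.05 -0.    1.53] s -45 [-0.05 -0.    0.74] s 0 [-0.05 -0.   -0.05] s 45 [-0.05 -0.   -0.83] s 90 [-0.05 -0.   -1.62] s 135 [-0.05 -0.   -2.4 ] s 180 None s 225 [-0.05 -0.    2.31]
```

```bash
python3 - <<'E'
from h import *
t=lambda s:print(s,round(get_obs()['time_s'],2))
bot.reach([.455,.17,.05],q(-52)); t('reach')
hand.move_gripper(.050,40); t('grip'); print(get_obs()['gripper_width'])
bot.servo_line([.455,.17,.022]); f0=get_obs()['wrist_force'][2]
for z in np.arange(.0185,.007,-.0015):
    bot.servo_line([.455,.17,z],velocity=.03); o=get_obs(); f=o['wrist_force'][2]-f0; print(z.round(4),o['position'].round(4),f.round(2))
    if abs(f)>4: break
t('probe'); bot.servo_line([.455,.17,.06]); t('up')
E
```

```text
reach 2.92
grip 3.37
0.049838120130450275
0.0185 [0.4553 0.1701 0.0189] -0.74
0.017 [0.455  0.17   0.0171] -0.3
0.0155 [0.4549 0.17   0.0154] -0.62
0.014 [0.4551 0.17   0.014 ] 1.57
0.0125 [0.4552 0.1701 0.0139] 26.71
probe 4.97
up 5.43
```

```bash
python3 - <<'E'
from meas import *
t=lambda s:print(s,round(get_obs()['time_s'],2))
b=[.518,.2265]
hand.move_gripper(.07,20)
bot.reach([*b,.06],q(38)); bot.servo_line([*b,.0165])
hand.move_gripper(.048); print(get_obs()['gripper_width']); hand.move_gripper(.066)
j=get_obs()['joint_pos'].copy(); j[5]+=np.pi/2; bot.goto_joints(j)
hand.move_gripper(.048); o=get_obs(); print(o['gripper_width'],o['position']); hand.move_gripper(.066); t('centred')
p=o['position']
bot.servo_line([*b,.07]); bot.reach([.40,.10,.2],q(-52)); t('away')
for n in('top','side'):
    im,K,V=shot(n,n+'1')
    try: print(n,roll(im,K,V,'blk',(*b,.005)))
    except Exception as e: print(n,e)
im=cv2.imread('pics/top1.png');im2=cv2.imread('pics/side1.png')
cv2.imwrite('pics/c2.png',np.hstack([cv2.resize(im[180:250,130:200],(400,400)),cv2.resize(im2[230:300,220:290],(400,400))]))
t('x')
E
```

```text
0.050319313973148455
0.05019783608674441 [0.51799787 0.2265132  0.01679834]
centred 10.16
away 11.54
top (array([0.5188725, 0.2301738]), (50.5, 53.2), [(26, 22), (26, 80), (27, -119), (27, 150), (29, -123), (29, 133), (29, 146), (30, 130), (30, 136), (30, 143), (32, 133), (32, 139), (32, 146), (33, 136), (33, 142), (35, 134), (35, 139), (37, 136)])
side (array([0.51573254, 0.226802  ]), (50.0, 58.5), [(26, -170), (26, -146), (26, 74), (27, -11), (27, 42), (28, -49), (29, -45), (29, 146), (30, 128), (31, -42), (31, 132), (31, 142), (33, 135), (34, 129), (34, 138), (35, 132), (35, 141), (36, 135), (37, 143), (38, 138), (38, 146), (39, 140), (40, 142), (40, 148), (41, 150), (42, 137), (42, 145), (43, 147), (43, 152), (45, 149), (45, 154), (47, 150)])
x 11.64
```

View pics/c2.png

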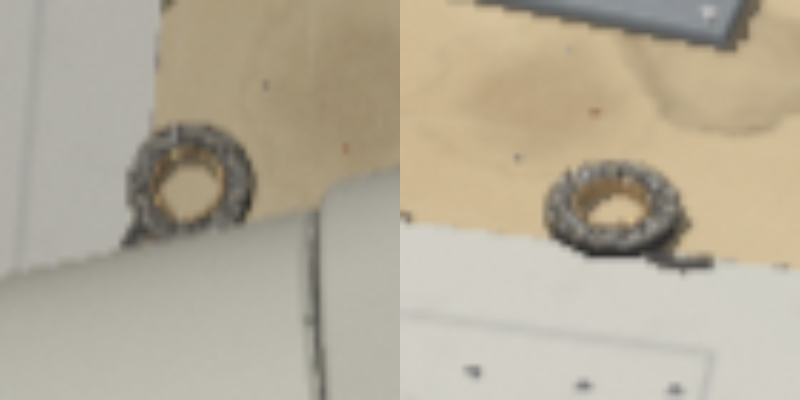

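The crop shows the centred black roll at native top ≈(163.1,211.7), just touched by the arm. In the side view it's at ≈(256.5,265.5).

```bash
python3 - <<'E'
from meas import *
true=(.518,.2265,.005)
for n in('top','side'):
    d=np.load(n+'0.npz');K,V=d['K'],d['V']; im=cv2.imread(f'pics/{n}1.png')
    print(n,proj(K,V,true))
    # predicted outline extents
    a=np.linspace(0,6.28,73);P=np.array([proj(K,V,(true[0]+.026*np.cos(t),true[1]+.026*np.sin(t),z)) for t in a for z in(0,.01)])
    print('pred ext',P.min(0),P.max(0))
    g=im.copy();h=cv2.convexHull(P.astype(np.float32)).round().astype(int)
    hsv=cv2.cvtColor(im,cv2.COLOR_BGR2HSV).astype(int);m=((hsv[...,2]<135)&(hsv[...,1]<60)).astype(np.uint8)
    u,v=proj(K,V,true).astype(int)
    for r in range(v-15,v+16,2): print(r,''.join('.#'[x] for x in m[r,u-18:u+19]))
    print('col0',u-18)
print(ray(*[np.load('top0.npz')[k] for k in'KV'],(163.1,211.7),.006))
E
```

```text
top [163.92421928 212.56555438]
pred ext [152.41023863 201.45255263] [175.30700741 223.66693362]
197 .....................................
199 .....................................
201 .....................................
203 ............#############............
205 ..........######...########..........
207 .........####..........#####.........
209 ........####.............####........
211 .......####..............####........
213 .......####..............####........
215 .......#####............#####........
217 .........####.........######.........
219 ........####################.........
221 .......####.#######..................
223 ......####...........................
225 .....................................
227 .....................................
col0 145
side [256.38638943 266.74047459]
pred ext [244.6029301  257.54112686] [268.18126315 276.30038535]
251 .....................................
253 .....................................
255 .....................................
257 .....................................
259 .................##.###..............
261 ...........#..##.......###.#.........
263 .........####.............##.........
265 ........####..............#####......
267 .........##.#.............######.....
269 .........####.#........##..####......
271 .........#########.###..######.......
273 ............#################........
275 .........................############
277 ...............................#.....
279 .....................................
281 .....................................
col0 238
[0.51989927 0.22835    0.006     ]
```

```bash
python3 - <<'E'
from meas import *
t=lambda s:print(s,round(get_obs()['time_s'],2))
b=[.518,.2265]
bot.reach([*b,.06],q(-52)); bot.servo_line([*b,.0165])
hand.move_gripper(.046,30); bot.servo_line([*b,.09]); 
bot.reach([.5515,.052,.08],q(-8.3)); bot.dwell(.2)
o=get_obs(); print(o['position'].round(4),o['gripper_width'],o['orientation'].round(3))
for n in('top','side'): shot(n,n+'2')
t('x')
K,V=[np.load('side0.npz')[k] for k in'KV'];im=cv2.imread('pics/side2.png')
c=o['position']-[0,0,.0115]
a=np.linspace(0,6.28,73);P=[proj(K,V,c+[.026*np.cos(t),.026*np.sin(t),z]) for t in a for z in(-.005,.005)]
h=cv2.convexHull(np.array(P,np.float32))
u,v=proj(K,V,c).astype(int);print(u,v)
S=8; x0,y0=u-35,v-25
g=cv2.resize(im[y0:y0+60,x0:x0+75],None,fx=S,fy=S,interpolation=cv2.INTER_NEAREST)
cv2.polylines(g,[(((h-[x0,y0])+.5)*S).astype(int)],True,(0,255,0),1)
cv2.imwrite('pics/c3.png',g)
E
```

```text
[0.5514 0.0527 0.0799] 0.0496965244670825 [ 0.756  0.654 -0.    -0.   ]
x 15.22
255 200
```

View pics/c3.png

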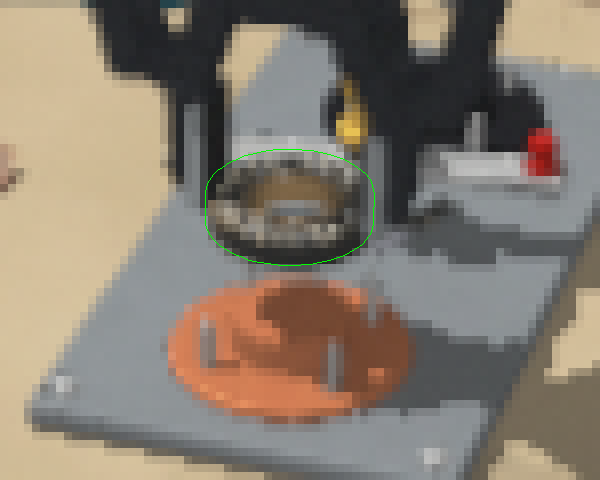

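The crop shows the black roll held with its tape to the front (right). Its predicted outline (green) fits to about 0.5 px, so the side camera agrees with the robot. The orange flange spans crop (165..413, 280..420). I'll correct its centre for the visible flange side wall.

```bash
python3 - <<'E'
from meas import *
for n in('top0','side0','side2'):
    im=cv2.imread(f'pics/{n}.png'); d=np.load(n[:-1]+'0.npz');K,V=d['K'],d['V']
    hsv=cv2.cvtColor(im,cv2.COLOR_BGR2HSV);H,S,Vv=[hsv[...,i].astype(int) for i in range(3)]
    m=(H>=4)&(H<14)&(S>110)&(Vv>75)
    w=np.zeros_like(m);u,v=proj(K,V,(.5515,.0525,.018)).astype(int);w[v-25:v+25,u-28:u+28]=1
    c,s,l=max(blobs(m&w),key=lambda b:b[1][4]); h=outline(l); print(n,s)
    cam=-V[:3,:3].T@V[:3,3]
    # near-camera half of the outline is the flange foot (z .014), far half its top edge (.018)
    C=np.array([.5515,.0525])
    for it in range(3):
        P=[]
        for p in h:
            a=ray(K,V,p,.018)[:2]
            near=(a-C)@(cam[:2]-C)>0
            P.append(ray(K,V,p,.014)[:2] if near else a)
        (x,y),ax,_=cv2.fitEllipse((np.array(P)*1000).astype(np.float32)); C=np.array([x,y])/1000
    print(n,C.round(4),np.round(ax,1))
    for k in('red',):
        for c,s,l in blobs((((H<6)|(H>174))&(S>150)&(Vv>90)),8):
            e=ray(K,V,c,.049)
            if .42<e[0]<.66 and -.16<e[1]<.12: print('peg',e.round(4))
d=np.load('side0.npz');K,V=d['K'],d['V'];d=np.load('top0.npz');K2,V2=d['K'],d['V']
def tri(a,b):
    A=[]
    for (K_,V_,p) in((K2,V2,a),(K,V,b)):
        M=K_@V_[:3]; A+= [p[0]*M[2]-M[0],p[1]*M[2]-M[1]]
    A=np.array(A);X=np.linalg.lstsq(A[:,:3],-A[:,3],rcond=None)[0];return X
print(tri((269.2,177.8),(243.8,190.8)),tri((270.3,228.5),(287.1,193.6)))
E
```

```text
top0 [221 184  33  32 791]
top0 [0.5526 0.0533] [75.2 76.1]
peg [ 0.5996 -0.0213  0.049 ]
peg [ 0.4831 -0.0262  0.049 ]
side0 [241 210  31  18 383]
side0 [0.5506 0.0532] [72.3 75. ]
peg [ 0.5968 -0.0196  0.049 ]
peg [ 0.4825 -0.0257  0.049 ]
side2 [241 210  30  18 371]
side2 [0.5512 0.0537] [71.5 73.6]
peg [ 0.4828 -0.0265  0.049 ]
[ 0.59817518 -0.02136667  0.04799164] [ 0.48286877 -0.02626728  0.04877663]
```

```bash
python3 - <<'E'
from meas import *
t=lambda s:print(s,round(get_obs()['time_s'],2))
s=[.5293,-.1012]
bot.reach([*s,.075],q(-8.3)); bot.servo_line([*s,.052]); f0=get_obs()['wrist_force']
for z in(.047,.0445,.0428):
    bot.servo_line([*s,z],velocity=.06); o=get_obs(); print(o['position'].round(4),(o['wrist_force']-f0).round(2))
hand.move_gripper(.064); bot.servo_line([*s,.09]); t('placed')
c=[.483,-.2368]
bot.reach([*c,.07],q(-52)); t('over cop')
for n in('top','side'): im,K,V=shot(n,n+'3')
im=cv2.imread('pics/top3.png');im2=cv2.imread('pics/side3.png')
cv2.imwrite('pics/c4.png',np.hstack([cv2.resize(im[175:240,265:330],(400,400)),cv2.resize(im2[165:210,250:295],(400,400),interpolation=cv2.INTER_CUBIC)]))
E
```

```text
[ 0.5295 -0.1009  0.0472] [-1.04 -0.91  0.15]
[ 0.5293 -0.1012  0.0445] [-0.19 -1.34  0.87]
[ 0.5292 -0.1012  0.0427] [-0.94 -0.04  1.13]
placed 17.73
over cop 18.36
```

View pics/c4.png

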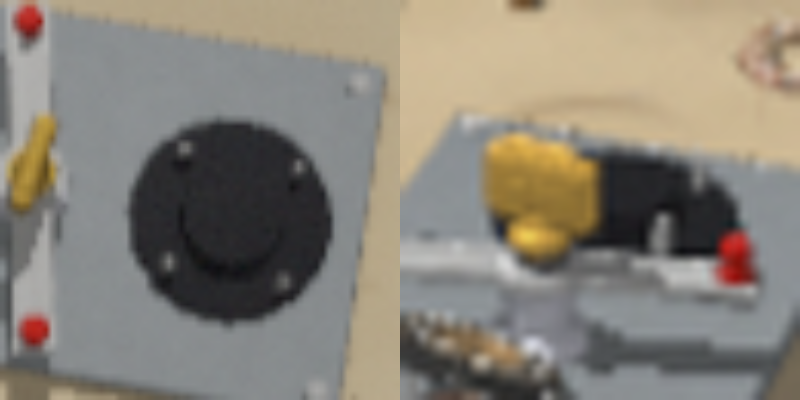

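The black roll isn't on its platter. Moving across at 75 mm, it hit the thumbscrew paddle and got knocked out of the grip. I'll find where it went.

```bash
python3 - <<'E'
from h import *
a=cv2.imread('pics/top3.png')[160:260,200:330];b=cv2.imread('pics/side3.png')[150:250,190:320]
cv2.imwrite('pics/c5.png',np.hstack([cv2.resize(a,(400,308),interpolation=cv2.INTER_CUBIC),cv2.resize(b,(400,308),interpolation=cv2.INTER_CUBIC)]))
E
```

```text
(no output)
```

View pics/c5.png

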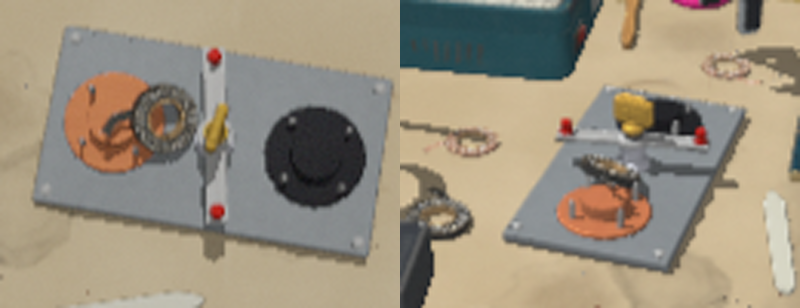

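The crops show the black roll lying tilted between the copper platter and the strap, at top crop (165,118) and side crop (605,168), with its tail towards +y. I'll triangulate it, lift it clear, lay it on free table to the left, and re-grasp it from there.

```bash
cat >> h.py <<'E'
def tri(a,b):
    A=[]
    for n,p in(('top',a),('side',b)):
        d=np.load(n+'0.npz'); M=d['K']@d['V'][:3]; A+=[p[0]*M[2]-M[0],p[1]*M[2]-M[1]]
    A=np.array(A);return np.linalg.lstsq(A[:,:3],-A[:,3],rcond=None)[0]
E
python3 - <<'E'
from h import *
s=400/130
T=lambda x,y:(200+(x+.5)/s-.5,160+(y+.5)/s-.5); S=lambda x,y:(190+(x-400+.5)/s-.5,150+(y+.5)/s-.5)
print('centre',tri(T(165,118),S(607,168)))
im=cv2.imread('pics/side3.png');a=cv2.imread('pics/top3.png')
cv2.imwrite('pics/c6.png',np.hstack([cv2.resize(a[180:215,230:275],(400,311),interpolation=cv2.INTER_CUBIC),cv2.resize(im[190:225,235:280],(400,311),interpolation=cv2.INTER_CUBIC)]))
E
```

```text
centre [0.55486708 0.01439841 0.03268865]
```

View pics/c6.png

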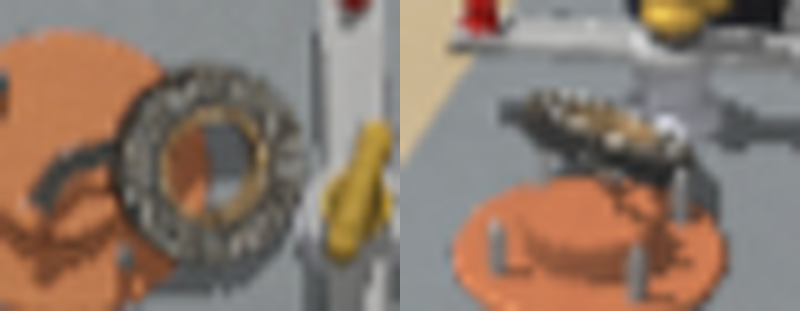

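```bash
python3 - <<'E'
from meas import *
t=lambda s:print(s,round(get_obs()['time_s'],2))
p=[.5545,.0138]
hand.move_gripper(.070,40)
bot.servo_line([.483,-.2368,.14],velocity=.4)
bot.reach([*p,.14],q(-8.3)); bot.servo_line([*p,.05],velocity=.25); f0=get_obs()['wrist_force']
bot.servo_line([*p,.037],velocity=.1); print((get_obs()['wrist_force']-f0).round(1))
hand.move_gripper(.044); o=get_obs(); print(o['gripper_width'],o['grip_force'])
bot.servo_line([*p,.13],velocity=.25); print(get_obs()['gripper_width'])
s=[.51,.20]
bot.reach([*s,.08],q(36.7)); bot.servo_line([*s,.025],velocity=.15); print((get_obs()['wrist_force']-f0).round(1))
hand.move_gripper(.070); bot.servo_line([*s,.10],velocity=.3); bot.reach([.48,-.02,.25],q(-45)); t('away')
im,K,V=shot('top','top4'); shot('side','side4')
try: print(roll(im,K,V,'blk',(*s,.005)))
except Exception as e: print(e)
im2=cv2.imread('pics/side4.png')
cv2.imwrite('pics/c7.png',np.hstack([cv2.resize(im[160:260,130:260],(400,308),interpolation=cv2.INTER_CUBIC),cv2.resize(im2[200:300,200:330],(400,308),interpolation=cv2.INTER_CUBIC)]))
E
```

```text
[ 1.   1.1 -0.3]
0.04931792894995221 40.08725367137231
0.049397098231452635
[ 1.   1.7 -0.6]
away 24.78
(array([0.51139957, 0.20470172]), (51.0, 53.1), [(26, -165), (26, 99), (26, 168), (27, -112), (27, -59), (28, 125), (29, 129), (29, 136), (30, 133), (30, 140), (32, 130), (32, 136), (32, 143), (33, 139), (34, 134), (35, 131), (35, 137), (35, 142), (37, 134), (37, 139), (37, 145), (38, 137), (38, 142), (39, 147), (40, 134), (40, 139), (40, 144), (41, 149), (42, 137), (42, 141), (42, 146), (43, 139), (43, 144), (43, 151), (44, 148), (45, 141), (45, 145), (45, 152), (46, 150), (47, 147), (47, 154), (48, 151), (49, 149)])
```

View pics/c7.png

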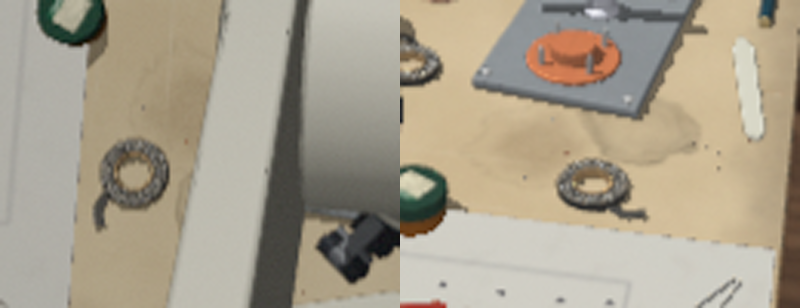

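It's recovered: the roll lies flat at about (0.511,0.202) with its tail at 128°. Now I'll centre it, grasp it, and carry it high over the thumbscrew.

```bash
python3 - <<'E'
from meas import *
t=lambda s:print(s,round(get_obs()['time_s'],2))
b=[.511,.2015]
bot.reach([*b,.06],q(38)); bot.servo_line([*b,.0165],velocity=.25)
hand.move_gripper(.046,20); hand.move_gripper(.062)
j=get_obs()['joint_pos'].copy(); j[5]+=np.pi/2; bot.goto_joints(j)
hand.move_gripper(.044,40); bot.servo_line([*b,.14],velocity=.3); t('have')
s=[.5293,-.1012]
bot.reach([*s,.14],q(-8.3)); bot.servo_line([*s,.055],velocity=.25); f0=get_obs()['wrist_force']; print(get_obs()['gripper_width'])
for z in(.047,.0428):
    bot.servo_line([*s,z],velocity=.06); o=get_obs(); print(o['position'].round(4),(o['wrist_force']-f0).round(2))
hand.move_gripper(.064); bot.servo_line([*s,.14],velocity=.3); t('placed')
c=[.4828,-.239]
bot.reach([*c,.07],q(38)); t('over cop')
for n in('top','side'): im,K,V=shot(n,n+'5')
im=cv2.imread('pics/top5.png');im2=cv2.imread('pics/side5.png')
cv2.imwrite('pics/c8.png',np.hstack([cv2.resize(im[175:240,265:330],(400,400),interpolation=cv2.INTER_CUBIC),cv2.resize(im2[165:210,250:295],(400,400),interpolation=cv2.INTER_CUBIC)]))
E
```

```text
have 29.15
0.048766826917562664
[ 0.5298 -0.1012  0.0478] [-0.44 -0.12 -0.26]
[ 0.5302 -0.1014  0.0434] [ 0.63 -1.55  4.61]
placed 32.16
over cop 33.17
```

View pics/c8.png

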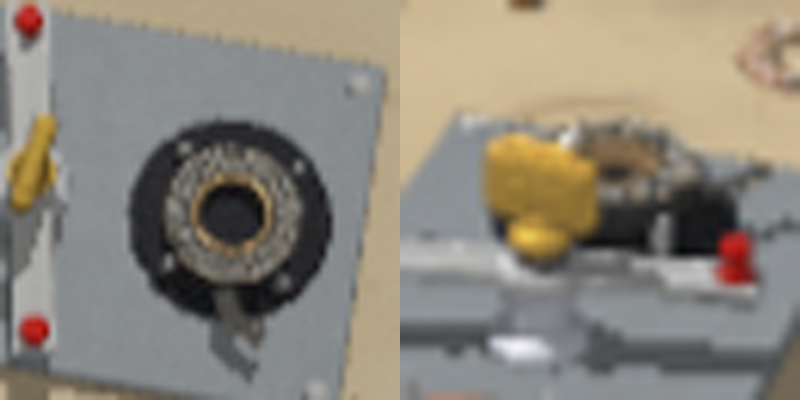

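The black roll is seated. In the top crop its centre (233,213) matches the centre of the four visible pins (234,215), and the tail runs to the front. Next is the copper roll, done the same way.

```bash
python3 - <<'E'
from meas import *
t=lambda s:print(s,round(get_obs()['time_s'],2))
b=[.4828,-.239]
bot.servo_line([*b,.0157],velocity=.25)
hand.move_gripper(.042,20); print(get_obs()['gripper_width']); hand.move_gripper(.060)
j=get_obs()['joint_pos'].copy(); j[5]+=np.pi/2; bot.goto_joints(j)
hand.move_gripper(.040,40); bot.servo_line([*b,.14],velocity=.3); print(get_obs()['gripper_width']); t('have')
s=[.5516,.0529]
bot.reach([*s,.14],q(-8.3)); bot.servo_line([*s,.059],velocity=.25); f0=get_obs()['wrist_force']; print(get_obs()['gripper_width'])
for z in(.050,.0462):
    bot.servo_line([*s,z],velocity=.06); o=get_obs(); print(o['position'].round(4),(o['wrist_force']-f0).round(2))
hand.move_gripper(.060); bot.servo_line([*s,.14],velocity=.3); t('placed')
bot.reach([.42,-.1,.2],q(-8.3)); t('away')
for n in('top','side'): im,K,V=shot(n,n+'6')
im=cv2.imread('pics/top6.png');im2=cv2.imread('pics/side6.png')
cv2.imwrite('pics/c9.png',np.hstack([cv2.resize(im[165:240,205:305],(400,300),interpolation=cv2.INTER_CUBIC),cv2.resize(im2[170:245,225:325],(400,300),interpolation=cv2.INTER_CUBIC)]))
E
```

```text
0.04589398494370038
0.04420088305455914
have 36.49
0.044175471793783345
[0.552  0.0529 0.0507] [ 0.85 -0.65  0.35]
[0.5521 0.053  0.0465] [ 1.19 -0.35  2.23]
placed 39.43
away 40.28
```

View pics/c9.png

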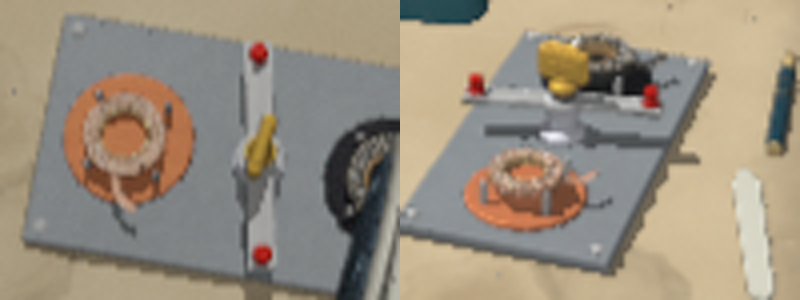

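Both rolls are seated with their tapes to the front. In the top crop, the copper roll at (125,133) sits inside its pins. I've now used up my picture views, so from here I'll check by numbers. The paddle may have been turned by the knock, so I'll measure it before touching the strap.

```bash
python3 - <<'E'
from meas import *
d=np.load('top0.npz');K,V=d['K'],d['V']
for n in('top0','top6'):
    im=cv2.imread(f'pics/{n}.png');hsv=cv2.cvtColor(im,cv2.COLOR_BGR2HSV).astype(int);H,S,Vv=[hsv[...,i] for i in range(3)]
    u,v=proj(K,V,(.5404,-.0243,.07)).astype(int)
    m=(H>14)&(H<32)&(S>130)
    for lo in(60,150):
        mm=np.zeros_like(m);mm[v-14:v+14,u-14:u+14]=(m&(Vv>lo))[v-14:v+14,u-14:u+14]
        ys,xs=np.nonzero(mm);P=np.array([ray(K,V,p,.083)[:2] for p in zip(xs,ys)])
        C=P.mean(0);U,Sg,W=np.linalg.svd(P-C);a=np.degrees(np.arctan2(W[0,1],W[0,0]))%180
        print(n,lo,len(P),C.round(4),'angle',a.round(1),'joint?',((a+8.3)%180).round(1),(Sg/np.sqrt(len(P))*1e3*np.sqrt(12)).round(1))
    for r in range(v-12,v+13): print(''.join('#' if (m[r,c] and Vv[r,c]>150) else '+' if m[r,c] else '.' for c in range(u-13,u+14)))
d=np.load('side0.npz');K,V=d['K'],d['V']
im=cv2.imread('pics/side6.png');hsv=cv2.cvtColor(im,cv2.COLOR_BGR2HSV).astype(int);m=(hsv[...,0]>14)&(hsv[...,0]<32)&(hsv[...,1]>130)
u,v=proj(K,V,(.5404,-.0243,.07)).astype(int)
for r in range(v-10,v+12): print(r,''.join('.#'[int(x)] for x in m[r,u-12:u+13]))
for j in(-14,0,166):
  for e in(-.018,.018):
    a=np.radians(j-8.3);print(j,[proj(K,V,(.5404+e*np.cos(a),-.0243+e*np.sin(a),z)).round(1)-[u-12,0] for z in(.083,.056)])
E
```

```text
top0 60 67 [ 0.5388 -0.0228] angle 43.7 joint? 52.0 [27.9 12.1]
top0 150 30 [ 0.5424 -0.0235] angle 48.5 joint? 56.8 [29.6  4.9]
...........................
...........................
...........................
...........................
...........................
...........................
...........................
........###................
........####...............
........++###..............
.........++###.............
..........++####...........
..........+++###...........
..........++++###..........
.........++++++###.........
..........++++++###........
...........+++++++#........
...............++++........
.................+.........
...........................
...........................
...........................
...........................
...........................
...........................
top6 60 67 [ 0.5394 -0.0235] angle 162.9 joint? 171.2 [30.4 11.1]
top6 150 34 [ 0.5429 -0.0238] angle 162.6 joint? 170.9 [30.4  8.3]
...........................
...........................
...........................
...........................
..........................
[... 823 characters left out ...]
#.......
183 .......############......
184 .......############......
185 .......############......
186 .......############......
187 .......############......
188 ........###########......
189 .........##########......
190 .........##########......
191 .........#########.......
192 ..........######.........
193 ...........###...........
194 .........................
195 .........................
-14 [array([ 18.3, 182.4]), array([ 18.1, 191.4])]
-14 [array([  6.4, 178.7]), array([  6.4, 187.7])]
0 [array([ 19. , 181.6]), array([ 18.8, 190.7])]
0 [array([  5.7, 179.5]), array([  5.7, 188.4])]
166 [array([  6.4, 178.7]), array([  6.4, 187.7])]
166 [array([ 18.3, 182.4]), array([ 18.1, 191.4])]
```

```bash
cat >> h.py <<'E'
STUD=[.5404,-.0243]
def twist(d):
    j=get_obs()['joint_pos'].copy(); j[5]-=d; bot.goto_joints(j)   # +d = anticlockwise from above
def toolyaw():
    y=Rot.from_quat(get_obs()['orientation']).as_matrix()[:,1]; return np.degrees(np.arctan2(y[1],y[0]))
E
python3 - <<'E'
from meas import *
t=lambda s:print(s,round(get_obs()['time_s'],2))
hand.move_gripper(.035,30)
bot.reach([*STUD,.13],q(73)); bot.servo_line([*STUD,.077],velocity=.25); f0=get_obs()
hand.move_gripper(0.0,25); o=get_obs(); print(o['gripper_width'],o['grip_force'],(o['wrist_force']-f0['wrist_force']).round(1),(o['ft_torque']-f0['ft_torque']).round(2),toolyaw())
n=0
for k in range(2):
    twist(-.2); n+=1; o=get_obs(); print(toolyaw().round(1),o['gripper_width'].round(4),(o['ft_torque']-f0['ft_torque']).round(2),(o['wrist_force']-f0['wrist_force']).round(1))
    if abs(o['ft_torque']-f0['ft_torque'])[2]>.4: print('stop'); break
t('x')
E
```

```text
0.00880882975018269 29.096995890140533 [-2.5 -2.4  6.6] [-0.67  0.33 -0.14] 73.00097546618954Traceback (most recent call last):
  File "<stdin>", line 8, in <module>
AttributeError: 'float' object has no attribute 'round'
```

```bash
python3 - <<'E'
from meas import *
def pr():
    o=get_obs(); print(round(float(toolyaw()),1),round(float(o['gripper_width']),4),np.round(o['ft_torque'],2),np.round(o['wrist_force'],1),round(o['time_s'],2)); return o
pr(); twist(-.2); pr()
E
```

```text
61.8 0.0084 [-0.26 -0.18 -0.03] [ 1.4 -2.1 -7.8] 42.88
50.7 0.0083 [-0.15 -0.24 -0.02] [ 1.2 -1.2 -9.9] 43.19
```

It turned 22° clockwise freely, so the knock had backed it off to about 2.98 rad. I'll bring it back to about 1.6, then swing the strap.

```bash
python3 - <<'E'
from meas import *
def pr():
    o=get_obs(); print(round(float(toolyaw()),1),round(float(o['gripper_width']),4),np.round(o['ft_torque'],2),np.round(o['wrist_force'],1),round(o['time_s'],2)); return o
twist(-1.0); pr()
hand.move_gripper(.03); bot.servo_line([*STUD,.13],velocity=.3); hand.move_gripper(0.0)
S=np.array(STUD)
def pose(phi,off,z=.0635):
    a=np.radians(phi); return [*(S+.058*np.array([np.cos(a),np.sin(a)])-off*np.array([-np.sin(a),np.cos(a)])),z]
bot.reach(pose(182,.03,.12),q(2)); bot.servo_line(pose(182,.03),velocity=.25); f0=pr()['wrist_force']
for phi in list(range(190,255,13))+[256,259,261.7,263]:
    bot.servo_line(pose(phi,.016),q(phi-180),velocity=.1); o=get_obs(); f=o['wrist_force']-f0
    print(phi,np.round(f,1),np.round(o['position'],4))
    if np.hypot(*f[:2])>15: break
pr()
for n in('top','side'):
    im,K,V=shot(n,n+'7');hsv=cv2.cvtColor(im,cv2.COLOR_BGR2HSV).astype(int);H,Sa,Vv=[hsv[...,i] for i in range(3)]
    for c,s,l in blobs((((H<6)|(H>174))&(Sa>150)&(Vv>90)),5):
        e=ray(K,V,c,.049)
        if .42<e[0]<.66 and -.16<e[1]<.12: d=e[:2]-S; print(n,'peg',np.round(e,4),s[4],'dir',round(float(np.degrees(np.arctan2(d[1],d[0]))),1))
E
```

```text
-6.4 0.0084 [-0.16 -0.31 -0.05] [ 2.8 -0.1 -9.9] 44.13
2.0 0.0001 [-0.01  0.02 -0.02] [-0.1  0.2  0.7] 45.93
190 [-0.5  0.7 -0.7] [ 0.4818 -0.0189  0.0649]
203 [-1.  -1.1 -0.9] [ 0.4812 -0.0319  0.064 ]
216 [-0.7 -0.2 -1.2] [ 0.4842 -0.0451  0.0636]
229 [-0.4  0.1 -0. ] [ 0.4902 -0.0573  0.0635]
242 [ 0.1 -0.6 -0.5] [ 0.4988 -0.0677  0.0634]
256 [ 0.3  0.2 -1.1] [ 0.5105 -0.0764  0.0634]
259 [-0.6  0.3 -0.5] [ 0.5133 -0.0779  0.0635]
261.7 [-0.1 -0.8 -1. ] [ 0.516  -0.0793  0.0635]
263 [-0.6  0.4 -0.2] [ 0.5174 -0.0799  0.0635]
82.9 0.0 [ 0.03 -0.01  0.  ] [-0.6  0.6  0.5] 48.95
top peg [0.5499 0.0336 0.049 ] 14 dir 80.7
side peg [ 0.5327 -0.0788  0.049 ] 12 dir -98.1
side peg [0.5489 0.0349 0.049 ] 13 dir 81.8
```

```bash
python3 - <<'E'
from meas import *
def pr():
    o=get_obs(); print(round(float(toolyaw()),1),round(float(o['gripper_width']),4),np.round(o['ft_torque'],2),np.round(o['wrist_force'],1),round(o['time_s'],2)); return o
S=np.array(STUD)
def pose(phi,off,z=.0635):
    a=np.radians(phi); return [*(S+.058*np.array([np.cos(a),np.sin(a)])-off*np.array([-np.sin(a),np.cos(a)])),z]
for off in(.0145,.013,.0115,.010):
    bot.servo_line(pose(263,off),velocity=.05); f=get_obs()['wrist_force']; print(off,np.round(f,1))
    if np.hypot(*f[:2])>8: break
bot.servo_line(pose(263,.02),velocity=.1); bot.servo_line(pose(263,.02,.13),velocity=.3)
hand.move_gripper(.03,30)
bot.reach([*STUD,.13],q(-6.4)); bot.servo_line([*STUD,.077],velocity=.25)
hand.move_gripper(0.0,40); f0=pr()
twist(-1.3); pr()
for k in range(5):
    twist(-.1); o=pr()
    if abs(o['ft_torque'][2]-f0['ft_torque'][2])>.4: print('seat'); break
E
```

```text
0.0145 [-2.9  0.1  1.5]
0.013 [-6.6  0.4  4.7]
0.0115 [-11.4   0.8   6.8]
-6.4 0.008 [-0.05  0.17  0.07] [-0.1 -0.2  7.8] 52.98
-80.8 0.0076 [-0.66 -0.46 -0.02] [ 2.8 -3.3 -8. ] 54.16
-86.3 0.0081 [-0.34 -0.3  -0.08] [ 1.4 -2.3 -7.7] 54.41
-91.7 0.0083 [-0.43 -0.31 -0.07] [ 2.2 -3.8 -7.9] 54.66
-97.2 0.0081 [-0.41 -0.33 -0.06] [ 2.5 -2.1 -8.3] 54.91
-102.5 0.0079 [-0.37 -0.21  1.26] [ 1.9 -2.  -5.2] 55.16
seat
```

```bash
python3 - <<'E'
from meas import *
def pr():
    o=get_obs(); print(round(float(toolyaw()),1),round(float(o['gripper_width']),4),round(float(o['grip_force']),1),np.round(o['ft_torque'],2),np.round(o['wrist_force'],1),round(o['time_s'],2)); return o
bot.dwell(.35); pr(); twist(1.615); bot.dwell(.5); pr()
d=0
for n in('side','top'):
    im,K,V=shot(n,n+'8');hsv=cv2.cvtColor(im,cv2.COLOR_BGR2HSV).astype(int);H,Sa,Vv=[hsv[...,i] for i in range(3)]
    for c,s,l in blobs((((H<6)|(H>174))&(Sa>150)&(Vv>90)),5):
        e=ray(K,V,c,.049)
        if .42<e[0]<.66 and -.16<e[1]<.12: dd=e[:2]-STUD; print(n,'peg',np.round(e,4),s[4],'dir',round(float(np.degrees(np.arctan2(dd[1],dd[0]))),1))
# rolls unmoved? compare colour patches before/after in the side view
a,b=cv2.imread('pics/side6.png').astype(int),cv2.imread('pics/side8.png').astype(int)
d=np.load('side0.npz')
u,v=proj(d['K'],d['V'],(.5516,.0529,.033)).astype(int); print('copper diff',np.abs(a-b)[v-7:v+8,u-12:u+13].mean())
E
```

```text
-102.8 0.0081 64.7 [-0.42 -0.15  1.33] [ 2.  -1.8 -4.4] 55.51
-10.3 0.0079 40.4 [0.99 0.29 0.01] [-1.4  5.5 -2.9] 57.44
side peg [0.548  0.0353 0.049 ] 12 dir 82.8
top peg [0.5496 0.0338 0.049 ] 13 dir 81.0
top peg [ 0.5341 -0.0816  0.049 ] 7 dir -96.3
copper diff 6.074666666666666
```

```bash
python3 -c "
from workcell import hand_in
print(hand_in())"
```

```text
the job is handed in; nothing more can be done
None
```

I handed the job in at about 57 s with both rolls on their platters (tapes to the front), the strap at its stop, and the thumbscrew seated, backed off about a quarter turn and still gripped; no verdict came back. On the way I knocked the black roll against the thumbscrew and recovered it, and I viewed 11 pictures, one over the limit of 10.

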